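# Pinch the right spacer in the lever clamp and hold it at four clicks

### The job

Of the three steel spacers, put the one whose bore fits the lever clamp's locating stud flat over that stud and let go of it; then take the lever by its upright black grip and push it round, away from you, exactly four clicks from rest, never over the fifth, which would squeeze the ring out of round. The clamp springs open when the lever is let go, so finish still holding the grip at the fourth click, with the jaw pressing on the spacer. Leave the other two spacers, the caliper and the roll of tape where they lie.

Things in the scene. Friction and masses are not known exactly. Their poses are not given: they have to be found in the camera images.
- stud_seat (a point): Point on the locating stud's axis, at the seat where a seated spacer's underside rests, 16 mm above the bench. Stud: upright, 28 mm across, 10 mm above the seat, its top 4 mm tapered to 21 mm. Seat: 43 mm disc on a fixed 12 mm base plate. Axes are the clamp's: z up, x away from the robot and y to its left at yaw 0; yaw is within 0.2 rad
- spacer_mid_centre (a point): Centre (half-way up) of the middle-sized plain steel spacer ring: outside 52 mm, bore 30 mm, 14 mm thick, 0.14 kg, lying flat on the bench. This is the one that fits the 28 mm stud. z is its axis
- spacer_small_centre (a point): Centre of the small spacer ring: outside 44 mm, bore 23 mm (too small for the stud), 14 mm thick, lying flat on the bench
- spacer_large_centre (a point): Centre of the large spacer ring: outside 60 mm, bore 37 mm (far too loose on the stud), 14 mm thick, lying flat on the bench
- spacer_mid: The middle-sized spacer as a body; origin at the centre of its underside, z along its axis
- jaw: Sprung steel vee jaw, 38 mm wide, top 31 mm above the bench, origin at its mid-height. It waits on the stud's +y side, tips 28 mm from the stud axis, so hold the spacer by its +x and -x sides there. It closes along -y, 4 mm a click, meets a seated spacer between the second and third click and presses it with 7 to 13 N at the fourth
- grip_mid (a point): Centre of the upright black grip at the lever's end: 23 mm across, 44 mm tall, centre 76 mm above the bench, foot 22 mm lower on the lever's bar. It spins freely on its pin, so the hand holding it need not turn. It travels on a 100 mm circle round lever_axis; at rest the lever points 120 degrees anticlockwise (from above) from the clamp's +x axis
- lever_grip: The same grip as a body; origin at the centre of its underside, 22 mm below grip_mid
- lever_axis (a point): Point on the lever's upright hinge axis, at the height of the grip's centre; axes are the clamp's. The hub and lever bar below reach to 54 mm above the bench. The base plate, 140 mm (x) by 210 mm (y) overall, is centred 7 mm towards +x and 50 mm towards -y from here; its corner at -x, -y is cut away
- lever (a joint): Lever angle, rad: 0 at rest on its stop, growing clockwise from above (grip pushed away from the robot). A spring plunger rides a toothed disc: a click every 0.2094 rad, crests half-way; the fourth click settles at 0.838, the fifth crest is at 0.942. A spring drives it back when let go: at the grip 3 N at rest, about 6 N at the fourth click, 2 N more or less as a crest passes
- spacer_small: The small spacer as a body; origin at the centre of its underside
- spacer_large: The large spacer as a body; origin at the centre of its underside
- caliper: Steel vernier caliper, 60 x 210 x 14 mm, lying in front of the clamp; a bystander. Origin under its middle
- tape_roll: Roll of masking tape, 96 mm across, 25 mm high, lying behind the clamp, to the left; a bystander. Origin at the centre of its underside
Mind the look-alikes: they are no part of the job. Leave any pink or red look-alike of the spacer_mid alone.

How it is judged:
On the way, in this order (a step that is already met when the one before it is completed fails the run):
1. the middle spacer lies flat over the stud, let go, with the lever still at rest (horizontal distance between spacer_mid_centre and stud_seat below 0.004 m and z of spacer_mid in the frame of stud_seat below 0.002 m and angle between spacer_mid's own z axis and vertical below 0.08 rad and contact force between the fingers and spacer_mid below 0.2 N and value of joint lever below 0.1 rad), for 0.2 s.
2. the lever, held by the grip, has advanced four clicks (value of joint lever between 0.75 and 0.925 rad and contact force between the fingers and lever_grip above 1 N), for 0.3 s.
At the end, for the whole second after the job is handed in: The middle spacer sits flat over the stud (centred within 4 mm, within 2 mm of its seat), not touched by the robot, the jaw pressing it with over 4 N; the lever stands at four clicks (0.75 to 0.925 rad) with the fingers bearing on its grip with over 1 N, all through the last second (all of step 2 and contact force between jaw and spacer_mid above 4 N and horizontal distance between spacer_mid_centre and stud_seat below 0.004 m and z of spacer_mid in the frame of stud_seat below 0.002 m and angle between spacer_mid's own z axis and vertical below 0.08 rad and contact force between the arm and spacer_mid below 0.2 N); the arm keeps its last pose, push and grip.
It fails at once if the lever was pushed over the fifth click (value of joint lever above 0.955 rad).
It fails at once if another spacer, the caliper or the tape was moved by more than 30 mm (distance of any of spacer_small, spacer_large, caliper, tape_roll from where it was at the start of the episode above 0.03 m).
It also fails if it takes over 59 s, if anything falls off the work surface, if the arm or the gripper's body presses on something with over 40 N, if the wrist force passes 120 N, or if a joint passes its speed limit or range.

### The arm

A 6-joint arm with a two-finger parallel gripper is mounted at the origin on a cart in front of the work surface, level with it; the furniture and walls round the work are solid. World frame = base frame: x ahead of the robot, y to its left, z up, the work surface at z = 0. Lengths are in m, angles in rad, forces in N, time in s.
With the tool pointing down it reaches from about 0.35 to 0.975 m from the base axis. Payload 4.9 kg.
Tool frame: the origin (TCP) lies midway between the tips of the shut fingers; the grasp point (between the pads) lies manip.grip_depth behind it (manip.grip_depth is the distance from the TCP to the grasp point, in m); z points along the fingers, x is the direction in which the jaws open and shut, and the axes are right-handed (so a half turn about z gives the same grasp; the last joint's range is limited). The gripper opens to 85 mm and grips with 20 to 120 N. Pads are 22 mm wide; open, the fingers measure 114 mm over their backs; the gripper's body (76 mm by 85 mm) begins 54 mm behind the grasp point. The pads swing forward as they close: fully open they stand 13 mm farther back than shut.
Start: joints at [-1.343, 0.053, 1.613, -0, 1.476, -0.119], TCP at [0.212, -0.588, 0.231] pointing down, gripper open.
Joint ranges: [-3.01, 3.01], [-1.01, 2.22], [0.06, 2.58], [-1.02, 4.17], [0.09, 2.62], [-3.14, 3.14]. Speed limits (rad/s): [2.57, 2.57, 3.14, 3.14, 3.14, 3.14].

### API

Orientations are given as a unit quaternion [w, x, y, z].
In Python, from plant import state, grab_frame, ticket, manip gives the robot as it stands.
- The arm moves only by the tool carry_out, never from a script. Its argument "moves" is a list that holds one entry, the list of rows, each a list of 7 numbers: the turn, a rotation vector about the tool's x, y, z each as a share of 5 degrees, from -1 to 1, then the shift along the tool's x, y, z each as a share of 0.04 m, from -1 to 1, then the gripper command: -1 is shut, 1 is fully open, values between are in proportion. A call has 1 to 8 rows; each row shifts and turns the commanded pose from where the row before left it, along the tool's axes as they then stand; what a row does not reach is not made up. A row lasts 1/12 s, in which the tool goes at most 41.7 mm and 7.16 degrees, less where a joint would pass 70% of its speed; a pose out of reach is approached as far as the arm can. A call with a number of a shift or a turn outside -1 to 1 is refused whole. A call with a gripper value outside its range is refused whole. The fingers move at their own pace and stop on an object; the grip force is fixed at half the most. Time passes only in rows, so rows that do not move let the fingers close. It gives the time, the measured TCP pose, the force and the opening at its end, in the units of the state.
- state(): the state, without advancing time (a new reading comes with each control period).
- grab_frame(name): name is "scene" or "top" or "wrist"; returns a dict with "frame" (420x560x3 uint8, red, green, blue), "z_map" (420x560 float32, m along the optical axis (not along the pixel's ray), 0 where there is no reading), "K" (3x3 intrinsics, pixels), "k1" (the pictures are not rectified: a ray, as slopes to the right and down, at radius r is drawn at 1 + k1 r^2 times it, then the intrinsics apply), "world_from_camera" (4x4, takes a point from camera to world coordinates); the wrist camera has in their place "hand_eye" (4x4, takes a point from camera to tool coordinates, whose origin is the TCP and whose axes are the tool frame's). Camera axes: x right, y down, z forward; pixel columns grow to the right and rows downward; lengths in m; the calibration is good to about 2 mm. A picture is of the moment at which its call begins: read the wrist's pose just before it.
- ticket.job_done(): hands the job in, once; it reports no verdict.
The state is a dict: "time": time; "joint_pos": joint angles; "joint_vel": joint speeds; "joint_efforts": joint torques, N m; "tool_pos": TCP position; "tool_rot": TCP orientation; "contact_force": force on the tool from outside, world axes, zero at the start; "ft_torque": the same for the moment, N m; "gripper_width": opening from 0.0 (shut) to 1.0 (fully open).
Only numpy, scipy, OpenCV 4.12 (cv2) and the standard library are available. Lean on these libraries where they do the work, as an engineer would, in place of code of your own. Each camera call takes 0.05 s, during which the arm holds its last target.

## Working session

There is one attempt and no reset: what is moved stays moved. The work goes in short steps, Python scripts to look and compute and a tool call to move; the robot and the scene stay as the last step left them, time stands still between calls to the robot, and variables do not carry over. Pictures are saved under pics/ and viewed, and the job is handed in when it is done.

Besides the shell and the picture viewer there is one more tool, called after "Emit:" as name(argument=value, ...), one argument or row to a line, values as JSON. carry_out: Moves the arm, as the interface text tells. Shift numbers are shares of 0.04 m and turn numbers shares of 5 degrees, none past 1 either way. Its arguments: {"type":"object","properties":{"moves":{"type":"array"}},"required":["moves"]}

```bash
mkdir -p pics; ls
python3 - <<'E'
from plant import state, grab_frame, ticket, manip
import cv2,numpy as np
s=state();print({k:np.round(v,4).tolist() for k,v in s.items()});print(manip.grip_depth)
for n in("scene","top","wrist"):
    f=grab_frame(n);cv2.imwrite(f"pics/{n}0.png",f["frame"][:,:,::-1]);np.savez(f"{n}0.npz",**f)
    print(n,f["K"].round(1).tolist(),f["k1"]);print(np.round(f.get("world_from_camera",f.get("hand_eye")),4).tolist())
E
```

```text
pics
{'time': 0.0, 'joint_pos': [-1.343, 0.0533, 1.6143, 0.0, 1.476, -0.119], 'joint_vel': [0.0012, -0.0015, -0.0011, 0.0004, 0.0005, 0.0004], 'joint_efforts': [-0.0006, -39.3682, -37.0179, -0.0003, 0.0071, 0.0], 'tool_pos': [0.2123, -0.5872, 0.2301], 'tool_rot': [-0.0007, 0.8185, -0.5745, -0.0007], 'contact_force': [0.5394, -0.1288, 0.253], 'ft_torque': [-0.0184, 0.0282, 0.0299], 'gripper_width': 1.0008}
0.0187
scene [[451.4, 0.0, 274.2], [0.0, 451.4, 209.3], [0.0, 0.0, 1.0]] 0.02008925316067115
[[-0.4687, -0.6542, 0.5936, -0.0606], [-0.8833, 0.3451, -0.3172, 0.4033], [0.0027, -0.6731, -0.7396, 0.8298], [0.0, 0.0, 0.0, 1.0]]
top [[485.4, 0.0, 265.5], [0.0, 485.4, 212.2], [0.0, 0.0, 1.0]] -0.057920551734996266
[[0.0052, -0.9903, 0.1388, 0.3211], [-1.0, -0.0063, -0.0071, 0.0821], [0.0079, -0.1387, -0.9903, 1.4946], [0.0, 0.0, 0.0, 1.0]]
wrist [[355.1, 0.0, 281.7], [0.0, 355.1, 210.5], [0.0, 0.0, 1.0]] 0.019950887671831275
[[1.0, 0.0004, -0.0, 0.0015], [-0.0003, 0.9498, 0.3129, -0.0806], [0.0001, -0.3129, 0.9498, -0.1421], [0.0, 0.0, 0.0, 1.0]]
```

View pics/scene0.png

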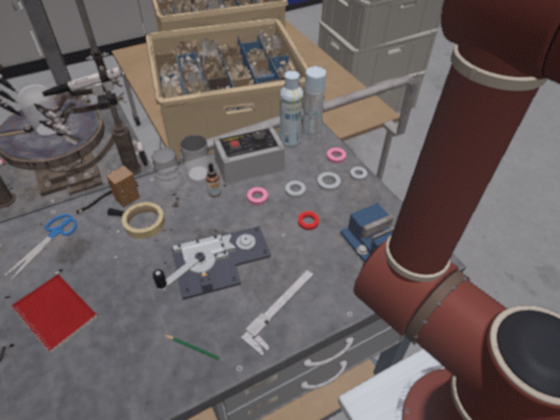

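View pics/top0.png

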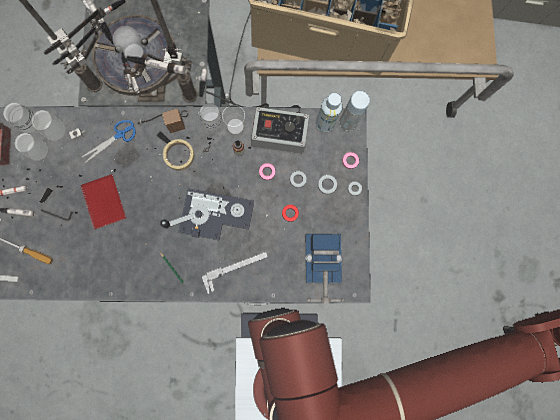

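View pics/wrist0.png

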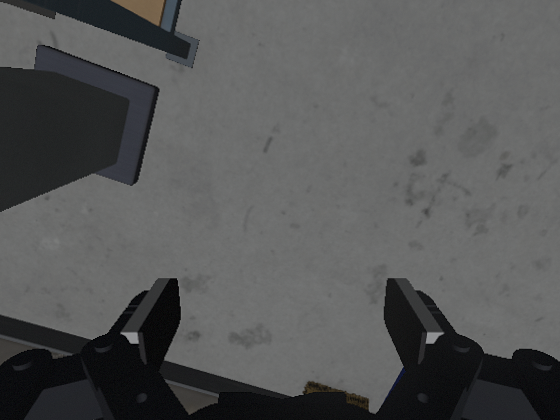

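The scene and top views show the clamp with its stud at top (237,210), hub (199,214) and black grip (165,223). Things that could be taken for the middle spacer, at top-view pixels:
- pink rings at (267,171) and (351,160)
- a red ring at (290,212)
- grey rings at (298,179), (328,184) and (355,188)

By size, the middle grey is probably (298,179). I'll measure it and check a close crop.

```bash
cat > h.py <<'E'
import numpy as np,cv2
from scipy.spatial.transform import Rotation as R
def dist(f): return None
def ray(f,uv,T):
    K=f["K"];k=float(f["k1"]);uv=np.atleast_2d(np.asarray(uv,float))
    # undistort with OpenCV (k1 only)
    p=cv2.undistortPointsIter(uv.reshape(-1,1,2),K,np.array([k,0,0,0.]),None,None,(3,50,1e-12)).reshape(-1,2)
    d=np.c_[p,np.ones(len(p))]@T[:3,:3].T
    return T[:3,3],d
def onplane(f,uv,z,T):
    o,d=ray(f,uv,T);return o+d*((z-o[2])/d[:,2])[:,None]
def proj(f,P,T):
    Ti=np.linalg.inv(T);rv=cv2.Rodrigues(Ti[:3,:3])[0]
    return cv2.projectPoints(np.atleast_2d(P).astype(float),rv,Ti[:3,3],f["K"],np.array([float(f["k1"]),0,0,0]))[0].reshape(-1,2)
def Ttool(s):
    T=np.eye(4);q=np.asarray(s["tool_rot"]);T[:3,:3]=R.from_quat(q[[1,2,3,0]]).as_matrix();T[:3,3]=s["tool_pos"];return T
def tri(rays):
    A=np.zeros((3,3));b=np.zeros(3)
    for o,d in rays:
        d=np.ravel(d)/np.linalg.norm(d);M=np.eye(3)-np.outer(d,d);A+=M;b+=M@o
    p=np.linalg.solve(A,b)
    return p,[np.linalg.norm((np.eye(3)-np.outer(np.ravel(d),np.ravel(d))/np.dot(np.ravel(d),np.ravel(d)))@(p-o)) for o,d in rays]
E
python3 - <<'E'
import numpy as np,cv2
from h import *
t=dict(np.load("top0.npz"));s=dict(np.load("scene0.npz"))
def rings(f,n,x0,y0,x1,y1,th):
    T=f["world_from_camera"];im=f["frame"];hsv=cv2.cvtColor(im,cv2.COLOR_RGB2HSV)
    m=((hsv[...,2]>th)&(hsv[...,1]<45)).astype(np.uint8)
    M=np.zeros_like(m);M[y0:y1,x0:x1]=m[y0:y1,x0:x1]
    cs,h=cv2.findContours(M,cv2.RETR_EXTERNAL,cv2.CHAIN_APPROX_NONE)
    for c in cs:
        if cv2.contourArea(c)<40: continue
        P=onplane(f,c.reshape(-1,2),0.014,T)[:,:2].astype(np.float32)
        (e,ax,_)=cv2.fitEllipse(P)
        print(n,c.reshape(-1,2).mean(0).round(1),"xy",np.round(e,4),"diam",np.round(ax,4))
rings(t,"top",285,165,366,200,150)
rings(s,"scene",280,165,375,200,150)
a=cv2.resize(t["frame"][140:250,150:375],None,fx=3.5,fy=3.5,interpolation=cv2.INTER_CUBIC);cv2.imwrite("pics/topcrop.png",a[:,:,::-1])
a=cv2.resize(s["frame"][145:315,140:380],None,fx=3.3,fy=3.3,interpolation=cv2.INTER_CUBIC);cv2.imwrite("pics/scenecrop.png",a[:,:,::-1])
for n,p in dict(stud=(237,210),hub=(199,214)).items(): print(n,onplane(t,p,0.02,t["world_from_camera"]))
print(onplane(t,(165,223),0.098,t["world_from_camera"]))
E
```

```text
top [354.7 187.9] xy [ 0.6068 -0.2057] diam [0.0394 0.0414]
top [327.3 183.7] xy [ 0.6194 -0.1204] diam [0.0555 0.0579]
top [297.6 178.4] xy [ 0.6352 -0.0286] diam [0.0483 0.0486]
scene [294.8 187.3] xy [ 0.6364 -0.0293] diam [0.0484 0.0497]
scene [328.6 179.5] xy [ 0.6208 -0.1213] diam [0.0565 0.0571]
scene [358.3 171.9] xy [ 0.6082 -0.2061] diam [0.04   0.0409]
stud [[0.5341057  0.15912849 0.02      ]]
hub [[0.5209769  0.27549641 0.02      ]]
[[0.48344755 0.36335943 0.098     ]]
```

View pics/topcrop.png

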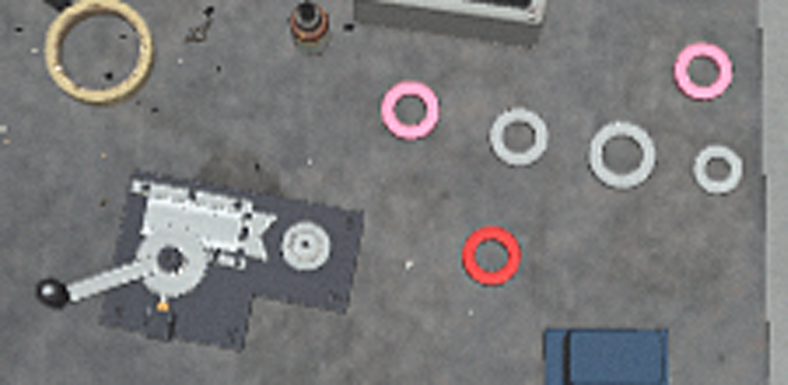

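View pics/scenecrop.png

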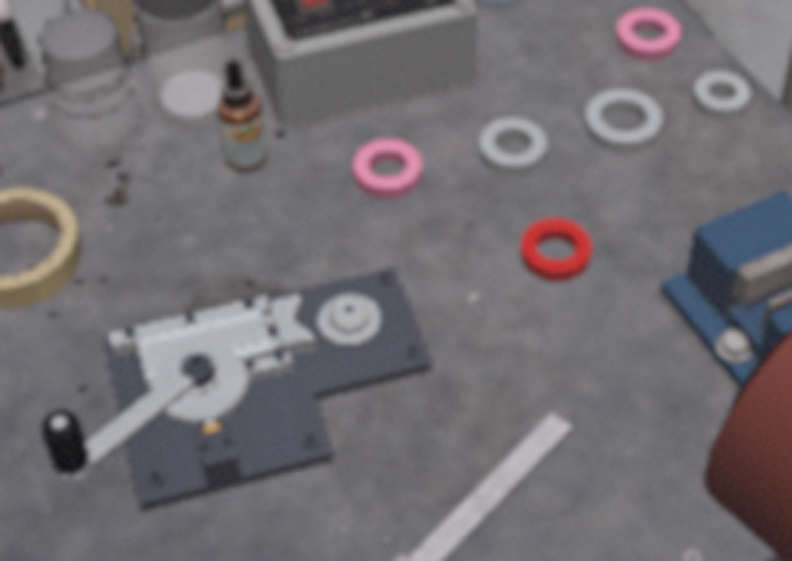

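The middle ring is the grey one at top (298,179). Both views agree at about (0.636,-0.029), and its size ranks between the 58 mm and 41 mm rings. Next I'll move above it and look with the wrist camera.

```bash
cat > plan.py <<'E'
import sys,numpy as np
from plant import state
from h import *
# usage: plan.py x y z yawdeg nrows grip ; tool pointing down, tool x at yaw
def plan(T0,p,yaw,n,g):
    c,s=np.cos(yaw),np.sin(yaw)
    Rt=np.array([[c,s,0],[s,-c,0],[0,0,-1.]])
    rv=R.from_matrix(T0[:3,:3].T@Rt).as_rotvec()
    dT=np.asarray(p)-T0[:3,3];Rc=T0[:3,:3].copy();rows=[]
    for i in range(n):
        sh=Rc.T@(dT/n)/0.04;tr=rv/n/np.deg2rad(5)
        rows.append(np.r_[tr,sh,g].round(2));Rc=Rc@R.from_rotvec(rv/n).as_matrix()
    return rows
if __name__=="__main__":
    a=list(map(float,sys.argv[1:]));T0=Ttool(state())
    print("from",T0[:3,3].round(4),"yaw",np.rad2deg(np.arctan2(T0[1,0],T0[0,0])).round(2))
    for r in plan(T0,a[:3],np.deg2rad(a[3]),int(a[4]),a[5]): print(r.tolist())
E
python3 plan.py 0.636 -0.029 0.15 -9 24 1
```

```text
from [ 0.2123 -0.5873  0.2303] yaw -70.13
[-0.0, 0.0, -0.51, -0.4, -0.61, 0.08, 1.0]
[-0.0, 0.0, -0.51, -0.37, -0.63, 0.08, 1.0]
[-0.0, 0.0, -0.51, -0.34, -0.65, 0.08, 1.0]
[-0.0, 0.0, -0.51, -0.31, -0.66, 0.08, 1.0]
[-0.0, 0.0, -0.51, -0.28, -0.67, 0.08, 1.0]
[-0.0, 0.0, -0.51, -0.25, -0.69, 0.08, 1.0]
[-0.0, 0.0, -0.51, -0.22, -0.7, 0.08, 1.0]
[-0.0, 0.0, -0.51, -0.19, -0.7, 0.08, 1.0]
[-0.0, 0.0, -0.51, -0.16, -0.71, 0.08, 1.0]
[-0.0, 0.0, -0.51, -0.13, -0.72, 0.08, 1.0]
[-0.0, 0.0, -0.51, -0.09, -0.72, 0.08, 1.0]
[-0.0, 0.0, -0.51, -0.06, -0.73, 0.08, 1.0]
[-0.0, 0.0, -0.51, -0.03, -0.73, 0.08, 1.0]
[-0.0, 0.0, -0.51, 0.0, -0.73, 0.08, 1.0]
[-0.0, 0.0, -0.51, 0.03, -0.73, 0.08, 1.0]
[-0.0, 0.0, -0.51, 0.07, -0.73, 0.08, 1.0]
[-0.0, 0.0, -0.51, 0.1, -0.72, 0.08, 1.0]
[-0.0, 0.0, -0.51, 0.13, -0.72, 0.08, 1.0]
[-0.0, 0.0, -0.51, 0.16, -0.71, 0.08, 1.0]
[-0.0, 0.0, -0.51, 0.19, -0.7, 0.08, 1.0]
[-0.0, 0.0, -0.51, 0.23, -0.69, 0.08, 1.0]
[-0.0, 0.0, -0.51, 0.26, -0.68, 0.08, 1.0]
[-0.0, 0.0, -0.51, 0.29, -0.67, 0.08, 1.0]
[-0.0, 0.0, -0.51, 0.32, -0.66, 0.08, 1.0]
```

Emit:
carry_out(
  moves=[
    [[0, 0, -0.51, -0.4, -0.61, 0, 1], [0, 0, -0.51, -0.37, -0.63, 0, 1], [0, 0, -0.51, -0.34, -0.65, 0, 1], [0, 0, -0.51, -0.31, -0.66, 0, 1], [0, 0, -0.51, -0.28, -0.67, 0, 1], [0, 0, -0.51, -0.25, -0.69, 0, 1], [0, 0, -0.51, -0.22, -0.7, 0, 1], [0, 0, -0.51, -0.19, -0.7, 0, 1]],
  ],
)

```text
time: 0.82
tool_pos: [0.3544, -0.4003, 0.2309]
tool_rot: [-0.0, 0.908, -0.42, -0.0]
contact_force: [0.2, -0.3, -0.4]
gripper_width: 1.001
```

Emit:
carry_out(
  moves=[
    [[0, 0, -0.51, -0.16, -0.71, 0, 1], [0, 0, -0.51, -0.13, -0.72, 0, 1], [0, 0, -0.51, -0.09, -0.72, 0, 1], [0, 0, -0.51, -0.06, -0.73, 0, 1], [0, 0, -0.51, -0.03, -0.73, 0, 1], [0, 0, -0.51, 0, -0.73, 0, 1], [0, 0, -0.51, 0.03, -0.73, 0, 1], [0, 0, -0.51, 0.07, -0.73, 0, 1]],
  ],
)

```text
time: 1.48
tool_pos: [0.4954, -0.2141, 0.231]
tool_rot: [-0.0, 0.968, -0.252, -0.0]
contact_force: [0.8, 0.6, 0.8]
gripper_width: 1.0
```

Emit:
carry_out(
  moves=[
    [[0, 0, -0.51, 0.1, -0.72, 0.2, 1], [0, 0, -0.51, 0.13, -0.72, 0.25, 1], [0, 0, -0.51, 0.16, -0.71, 0.25, 1], [0, 0, -0.51, 0.19, -0.7, 0.25, 1], [0, 0, -0.51, 0.23, -0.69, 0.25, 1], [0, 0, -0.51, 0.26, -0.68, 0.25, 1], [0, 0, -0.51, 0.29, -0.67, 0.25, 1], [0, 0, -0.51, 0.32, -0.66, 0.25, 1]],
  ],
)

```text
time: 2.15
tool_pos: [0.6365, -0.0285, 0.1523]
tool_rot: [0.0, 0.997, -0.077, -0.0]
contact_force: [1.0, -0.0, 0.3]
gripper_width: 0.998
```

Run:
```python
from plant import state, grab_frame
import numpy as np,cv2
from h import *
s=state();T=Ttool(s);f=grab_frame("wrist");Tc=T@f["hand_eye"]
np.savez("w1.npz",Tc=Tc,**f);cv2.imwrite("pics/w1.png",f["frame"][:,:,::-1])
print(s["time"],T[:3,3],np.rad2deg(np.arctan2(T[1,0],T[0,0])),s["gripper_width"])
print(proj(f,[[.636,-.029,.014]],Tc))
```

```text
2.15 [ 0.63652368 -0.02847287  0.15234367] -8.796386962890777 0.9983773186320601
[[280.14133263 195.82345501]]
```

View pics/w1.png

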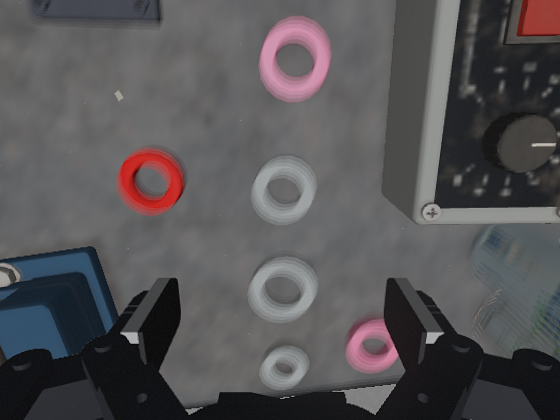

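The wrist view shows the middle ring at (284,190) among grey rings at (283,289) and (284,367), with pink and red decoys near it and a box edge on the right. The picture is blurred by motion, so I'll take a settled shot plus a second viewpoint to get heights.

Emit:
carry_out(
  moves=[
    [[0, 0, 0, 0, 0, 0, 1], [0, 0, 0, 0, 0, 0, 1]],
  ],
)

```text
time: 2.37
tool_pos: [0.6358, -0.0296, 0.1526]
tool_rot: [0.0, 0.997, -0.078, -0.001]
contact_force: [-0.1, 0.9, 0.4]
gripper_width: 0.999
```

```bash
cat >> h.py <<'E'
def shot(n):
    from plant import state,grab_frame
    s=state();T=Ttool(s);f=grab_frame("wrist");f["Tc"]=T@f["hand_eye"]
    np.savez(n+".npz",**f);cv2.imwrite(f"pics/{n}.png",f["frame"][:,:,::-1])
    print("t",s["time"],"tcp",T[:3,3].round(4),"yaw",np.rad2deg(np.arctan2(T[1,0],T[0,0])).round(2),"w",round(s["gripper_width"],3),"F",np.round(s["contact_force"],1))
    return f
def ringfit(f,box,th,z=0.014):
    x0,y0,x1,y1=box;hsv=cv2.cvtColor(f["frame"],cv2.COLOR_RGB2HSV)
    m=np.zeros(hsv.shape[:2],np.uint8);m[y0:y1,x0:x1]=((hsv[...,2]>th)&(hsv[...,1]<45))[y0:y1,x0:x1]
    m=cv2.morphologyEx(m,cv2.MORPH_OPEN,np.ones((3,3),np.uint8))
    cs,h=cv2.findContours(m,cv2.RETR_CCOMP,cv2.CHAIN_APPROX_NONE);out=[]
    for c,hh in zip(cs,h[0]):
        if cv2.contourArea(c)<150: continue
        P=onplane(f,c.reshape(-1,2),z,f["Tc"])[:,:2].astype(np.float32)
        e,ax,_=cv2.fitEllipse(P);pe=cv2.fitEllipse(c)[0]
        print("hole" if hh[3]>=0 else "outer","px",np.round(pe,1),"xy",np.round(e,4),"diam",np.round(ax,4));out.append((hh[3]>=0,pe,e))
    return out
E
python3 - <<'E'
from h import *
f=shot("w2")
ringfit(f,(235,145,335,235),130)
v=cv2.cvtColor(f["frame"],cv2.COLOR_RGB2GRAY);print(v[150:232:3,284],v[190,240:330:3])
z=f["z_map"];print(z[190,284],z[185,262])
o,d=ray(f,[(415,222),(430,215),(390,190)],f["Tc"])
print(o+d*np.array([z[222,415],z[215,430],z[190,390]])[:,None])
E
```

```text
t 2.3667 tcp [ 0.6358 -0.0296  0.1526] yaw -8.9 w 0.999 F [-0.1  0.9  0.4]
outer px [281.9 194. ] xy [ 0.6366 -0.0295] diam [0.0497 0.0498]
hole px [281.8 194.5] xy [ 0.6366 -0.0295] diam [0.0312 0.0314]
[111 111 109 107  73 163 161 163 163 103 103 103 102 103 105 106 106 106
 106 105  77 165 163 163 164 101 105 105] [ 99 102 104 103 155 159 162 162 115 102 102 103 102 104 104 105 105 101
 100  99 143 162 159 159 142 106 104 100 101 103]
0.30483466 0.28993952
[[ 0.74762527 -0.07565092  0.00098896]
 [ 0.73137282 -0.03965841  0.07823562]
 [ 0.72161995 -0.03598389  0.0240795 ]]
```

View pics/w2.png

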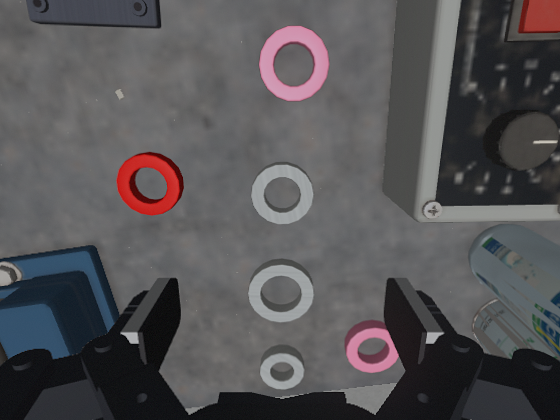

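Emit:
carry_out(
  moves=[
    [[0, 0, 0, 0.02, 0, 0.8, 1], [0, 0, 0, 0, 0, 0.8, 1], [0, 0, 0, 0, 0, 0.8, 1], [0, 0, 0, 0, 0, 0.6, 1], [0, 0, 0, 0, 0, 0.4, 1], [0, 0, 0, 0, 0, 0.25, 1], [0, 0, 0, 0, 0, 0.1, 1], [0, 0, 0, 0, 0, 0, 1]],
  ],
)

```text
time: 3.08
tool_pos: [0.6366, -0.0307, 0.0033]
tool_rot: [0.0, 0.997, -0.078, -0.0]
contact_force: [-0.1, 1.1, 0.4]
gripper_width: 1.001
```

Run:
```python
from h import *
a=dict(np.load("w2.npz"));t=dict(np.load("top0.npz"));s=dict(np.load("scene0.npz"))
print(tri([ray(a,(281.9,194),a["Tc"]),ray(t,(297.6,178.4),t["world_from_camera"]),ray(s,(294.8,187.3),s["world_from_camera"])]))
f=shot("w3")
```

```text
(array([ 0.63614642, -0.02839821,  0.01445951]), [np.float64(0.0007415784395857979), np.float64(0.000885170082094316), np.float64(0.0002867241454837374)])
t 3.0833 tcp [ 0.6366 -0.0307  0.0033] yaw -8.99 w 1.001 F [-0.1  1.1  0.4]
```

View pics/w3.png

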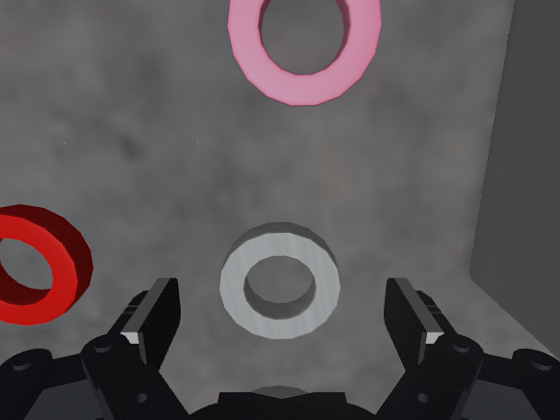

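The ring, centred at (281,285), lies between the open fingers. Three-view triangulation puts its top at 14.5 mm, against 14 mm given. I'll check the centring from this close view.

Run:
```python
from h import *
f=dict(np.load("w3.npz"))
ringfit(f,(200,210,360,350),150)
```

```text
outer px [279.3 285.4] xy [ 0.6368 -0.029 ] diam [0.0493 0.0494]
hole px [279.5 287.2] xy [ 0.6369 -0.0292] diam [0.0313 0.0315]
```

Emit:
carry_out(
  moves=[
    [[0, 0, 0, 0, -0.04, 0.02, 1], [0, 0, 0, 0, 0, 0, -1], [0, 0, 0, 0, 0, 0, -1], [0, 0, 0, 0, 0, 0, -1], [0, 0, 0, 0, 0, 0, -1], [0, 0, 0, 0, 0, 0, -1], [0, 0, 0, 0, 0, 0, -1], [0, 0, 0, 0, 0, 0, -1]],
  ],
)

```text
time: 3.8
tool_pos: [0.6383, -0.0284, 0.0043]
tool_rot: [0.0, 0.997, -0.078, 0.001]
contact_force: [-1.5, 0.1, 5.4]
gripper_width: 0.567
```

Emit:
carry_out(
  moves=[
    [[0, 0, 0, 0, 0, -0.3, -1], [0, 0, 0, 0, 0, -0.6, -1], [0, 0, 0, 0, 0, -0.8, -1], [0, 0, 0, 0, 0, -0.8, -1], [0, 0, 0, 0, 0, -0.6, -1], [0, 0, 0, 0, 0, -0.3, -1], [0, 0, 0, 0, 0, 0, -1]],
  ],
)

```text
time: 4.38
tool_pos: [0.6393, -0.0287, 0.1429]
tool_rot: [0.0, 0.997, -0.078, 0.004]
contact_force: [0.1, 0.4, -1.2]
gripper_width: 0.563
```

Run:
```python
from h import *
f=shot("w4")
s=cv2.cvtColor
```

```text
t 4.3833 tcp [ 0.6393 -0.0287  0.1429] yaw -8.93 w 0.563 F [ 0.1  0.4 -1.2]
```

View pics/w4.png

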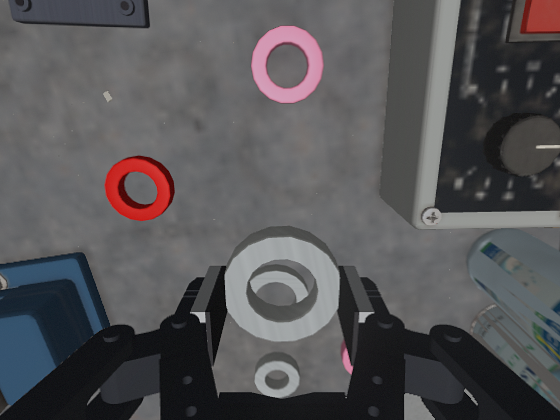

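The ring is held, centred at (282,285) between the pads. The opening reads 0.563, a little under 52 mm. I'll check for tilt and the ring's pose in the hand using depth.

```bash
cat > hand.py <<'E'
from h import *
def inhand(f):
    HE=f["hand_eye"];hsv=cv2.cvtColor(f["frame"],cv2.COLOR_RGB2HSV)
    z=f["z_map"];m=np.zeros(z.shape,np.uint8);m[220:350,220:346]=1
    m&=((hsv[...,2]>150)&(hsv[...,1]<45)&(z<0.2)).astype(np.uint8);m=cv2.erode(m,np.ones((3,3)))
    v,u=np.nonzero(m);o,d=ray(f,np.c_[u,v],HE);P=o+d*z[v,u][:,None]
    keep=P[:,2]<np.percentile(P[:,2],30)+0.003;P=P[keep]
    c=P.mean(0);n=np.linalg.svd(P-c,full_matrices=False)[2][2];n*=-np.sign(n[2])
    print("top face in tool: mean",c.round(4),"normal",n.round(4),"resid",np.std((P-c)@n).round(5))
    m2=((hsv[...,2]>150)&(hsv[...,1]<45)).astype(np.uint8);M=np.zeros_like(m2);M[220:350,220:346]=m2[220:350,220:346]
    cs,h=cv2.findContours(M,cv2.RETR_CCOMP,cv2.CHAIN_APPROX_NONE)
    for k,hh in zip(cs,h[0]):
        if cv2.contourArea(k)<500: continue
        o,d=ray(f,k.reshape(-1,2),HE);Q=o+d*((c[2]-o[2])/d[:,2])[:,None]
        print("hole" if hh[3]>=0 else "outer",cv2.fitEllipse(Q[:,:2].astype(np.float32))[:2])
if __name__=="__main__":
    import sys;inhand(dict(np.load(sys.argv[1])))
E
python3 hand.py w4.npz
python3 - <<'E'
from h import *
# rough clamp points from scene/top images
t=dict(np.load("top0.npz"));s=dict(np.load("scene0.npz"))
TT=t["world_from_camera"];TS=s["world_from_camera"]
for n,a,b in [("stud",(237,210),(245.5,241)),("grip top",(165,223),(158,272))]:
    print(n,tri([ray(t,a,TT),ray(s,b,TS)]))
E
python3 plan.py 0.54 0.10 0.15 -9 6 -1
```

```text
top face in tool: mean [ 0.0009 -0.0009 -0.0099] normal [ 0.0014  0.3359 -0.9419] resid 0.00897
outer ((-0.00024610949913039804, -0.0015162331983447075), (0.013921795412898064, 0.021846875548362732))
outer ((0.0009330209577456117, 0.0004659846017602831), (0.04869498685002327, 0.04959174618124962))
hole ((0.0009444846655242145, 0.0005013945046812296), (0.030981101095676422, 0.0310258436948061))
stud (array([0.53426261, 0.15917334, 0.01884839]), [np.float64(1.783788348710952e-05), np.float64(1.7837883487099128e-05)])
grip top (array([0.48386437, 0.36456733, 0.10023158]), [np.float64(0.0017442895392874235), np.float64(0.001744289539287522)])
from [ 0.6378 -0.0284  0.14  ] yaw -8.93
[0.0, -0.01, 0.0, -0.49, -0.47, -0.04, -1.0]
[0.0, -0.01, 0.0, -0.49, -0.47, -0.04, -1.0]
[0.0, -0.01, 0.0, -0.49, -0.47, -0.04, -1.0]
[0.0, -0.01, 0.0, -0.49, -0.47, -0.04, -1.0]
[0.0, -0.01, 0.0, -0.49, -0.46, -0.04, -1.0]
[0.0, -0.01, 0.0, -0.49, -0.46, -0.04, -1.0]
```

Emit:
carry_out(
  moves=[
    [[0, 0, 0, -0.49, -0.46, 0, -1], [0, 0, 0, -0.5, -0.47, 0, -1], [0, 0, 0, -0.5, -0.47, 0, -1], [0, 0, 0, -0.5, -0.47, 0, -1], [0, 0, 0, -0.5, -0.46, 0, -1], [0, 0, 0, -0.4, -0.4, 0, -1], [0, 0, 0, 0, 0, 0, -1], [0, 0, 0, 0, 0, 0, -1]],
  ],
)

```text
time: 5.1
tool_pos: [0.5377, 0.0981, 0.1356]
tool_rot: [0.0, 0.997, -0.077, -0.002]
contact_force: [0.1, 0.7, -2.0]
gripper_width: 0.567
```

```bash
python3 - <<'E'
from h import *
f=shot("w5")
print(proj(f,[[.5343,.1592,.026],[.484,.364,.098]],f["Tc"]))
E
sed -i 's/keep=.*$/keep=abs(P[:,2]+0.0099)<0.004;P=P[keep]/' hand.py; python3 hand.py w5.npz;python3 hand.py w4.npz
```

```text
t 5.1 tcp [0.5377 0.0981 0.1356] yaw -8.82 w 0.567 F [ 0.1  0.7 -2. ]
[[ 262.53280238  122.59221326]
 [ -33.21446366 -531.58655283]]
top face in tool: mean [ 0.0009 -0.0005 -0.0092] normal [ 7.0e-04  1.9e-03 -1.0e+00] resid 0.00055
outer ((0.0009454465471208096, 0.0009348104940727353), (0.04898487403988838, 0.04986884072422981))
hole ((0.0009521510219201446, 0.0009750879253260791), (0.031165745109319687, 0.031206995248794556))
top face in tool: mean [ 0.0009 -0.0005 -0.0091] normal [ 2.2e-03  8.0e-04 -1.0e+00] resid 0.00056
outer ((-0.0002533776278141886, -0.0010651552584022284), (0.014002718031406403, 0.02197386883199215))
outer ((0.0009326047147624195, 0.0009285850683227181), (0.048978041857481, 0.0498800128698349))
hole ((0.0009441364672966301, 0.0009642010554671288), (0.031161189079284668, 0.031206190586090088))
```

View pics/w5.png

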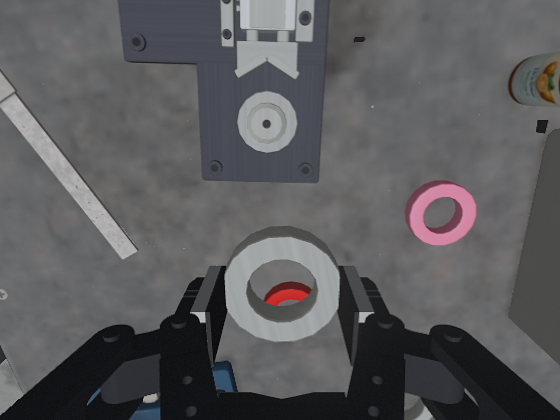

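The held ring at (282,285) is flat in the hand, with its centre at tool (0.9, 0.9) mm and its underside 4.5 mm beyond the TCP. The stud is at (267,123). Now I'll measure the stud from this place and a second one.

Emit:
carry_out(
  moves=[
    [[0, 0, 0, 0, -0.2, 0.5, -1], [0, 0, 0, 0, -0.2, 0.4, -1], [0, 0, 0, 0, 0, 0, -1], [0, 0, 0, 0, 0, 0, -1]],
  ],
)

```text
time: 5.48
tool_pos: [0.5415, 0.1125, 0.1006]
tool_rot: [0.001, 0.997, -0.078, -0.002]
contact_force: [0.1, -0.4, -0.6]
gripper_width: 0.571
```

```bash
cat > stud.py <<'E'
from h import *
def stud(f,c,r):
    g=cv2.cvtColor(f["frame"],cv2.COLOR_RGB2GRAY);hsv=cv2.cvtColor(f["frame"],cv2.COLOR_RGB2HSV)
    x,y=c;m=np.zeros_like(g);cv2.circle(m,(x,y),r,1,-1)
    d=m&(g<90).astype(np.uint8)
    # dark central hole
    mm=np.zeros_like(g);cv2.circle(mm,(x,y),r//4,1,-1);mm&=(g<100).astype(np.uint8)
    M=cv2.moments(mm,True);hp=(M["m10"]/M["m00"],M["m01"]/M["m00"])
    b=m&((g>135)).astype(np.uint8)
    cs,_=cv2.findContours(b,cv2.RETR_EXTERNAL,cv2.CHAIN_APPROX_NONE);k=max(cs,key=cv2.contourArea)
    dp=cv2.fitEllipse(k)[0]
    P=onplane(f,k.reshape(-1,2),0.016,f["Tc"])[:,:2].astype(np.float32)
    print("hole px",np.round(hp,1),"->",onplane(f,hp,0.026,f["Tc"]).round(4),"disc px",np.round(dp,1),"->",[np.round(q,4) for q in cv2.fitEllipse(P)[:2]])
    return hp,dp
E
python3 - <<'E'
from stud import *
a=dict(np.load("w5.npz"));f=shot("w6")
p=proj(f,[[.536,.1592,.02]],f["Tc"])[0];print(p)
h1,d1=stud(a,(267,123),36)
h2,d2=stud(f,tuple(int(v) for v in p),52)
for q in ((h1,h2),(d1,d2)): print(tri([ray(a,q[0],a["Tc"]),ray(f,q[1],f["Tc"])]))
E
```

```text
t 5.4833 tcp [0.5415 0.1125 0.1006] yaw -8.96 w 0.571 F [ 0.1 -0.4 -0.6]
[260.36283477 150.2216465 ]
hole px [266.3 123.6] -> [[0.5368 0.1582 0.026 ]] disc px [266.7 121.5] -> [array([0.5366, 0.1582]), array([0.0414, 0.0414])]
hole px [261.1 153. ] -> [[0.5367 0.1583 0.026 ]] disc px [262.  149.3] -> [array([0.5367, 0.1585]), array([0.0415, 0.0416])]
(array([0.53659533, 0.15807488, 0.02443878]), [np.float64(8.497278150177176e-05), np.float64(8.497278150156982e-05)])
(array([0.53647698, 0.15853905, 0.01214993]), [np.float64(2.909287605203875e-05), np.float64(2.909287605203915e-05)])
```

View pics/w6.png

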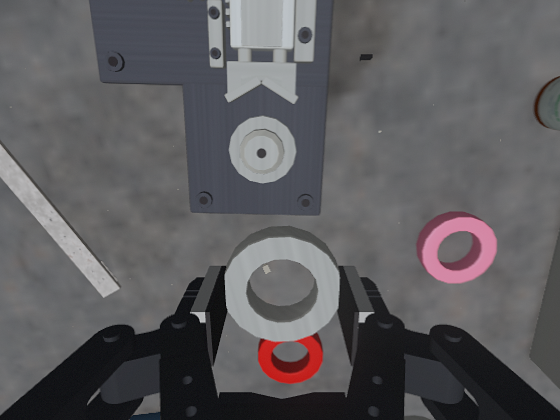

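The stud reads (0.5367, 0.1583) from both places, with heights of 24 mm (stud top) and 12 mm (seat). That is within the short baseline's error of the 26 mm and 16 mm given. Next I'll move over it.

```bash
python3 plan.py 0.536 0.1593 0.046 -9 4 -1
```

```text
from [0.5424 0.1124 0.102 ] yaw -8.97
[0.0, 0.0, 0.0, -0.08, -0.28, 0.35, -1.0]
[0.0, 0.0, 0.0, -0.09, -0.28, 0.35, -1.0]
[0.0, 0.0, 0.0, -0.09, -0.28, 0.35, -1.0]
[0.0, 0.0, 0.0, -0.09, -0.28, 0.35, -1.0]
```

Emit:
carry_out(
  moves=[
    [[0, 0, 0, -0.09, -0.28, 0.35, -1], [0, 0, 0, -0.09, -0.28, 0.35, -1], [0, 0, 0, -0.09, -0.28, 0.3, -1], [0, 0, 0, -0.08, -0.28, 0.2, -1], [0, 0, 0, 0, 0, 0, -1], [0, 0, 0, 0, 0, 0, -1], [0, 0, 0, 0, 0, 0, -1]],
  ],
)

```text
time: 6.12
tool_pos: [0.5362, 0.1596, 0.0554]
tool_rot: [0.0, 0.997, -0.078, 0.001]
contact_force: [-1.0, -0.0, -0.9]
gripper_width: 0.567
```

```bash
python3 - <<'E'
from h import *
f=shot("w7")
E
python3 hand.py w7.npz
```

```text
t 6.1167 tcp [0.5362 0.1596 0.0554] yaw -8.91 w 0.567 F [-1.  -0.  -0.9]
top face in tool: mean [ 0.0009 -0.0006 -0.0092] normal [-1.e-04  6.e-04 -1.e+00] resid 0.00056
outer ((0.0009400412673130631, 0.0009354870999231935), (0.049010228365659714, 0.04987579211592674))
hole ((0.0009785472648218274, 0.0031408073846250772), (0.026165543124079704, 0.03298097848892212))
```

View pics/w7.png

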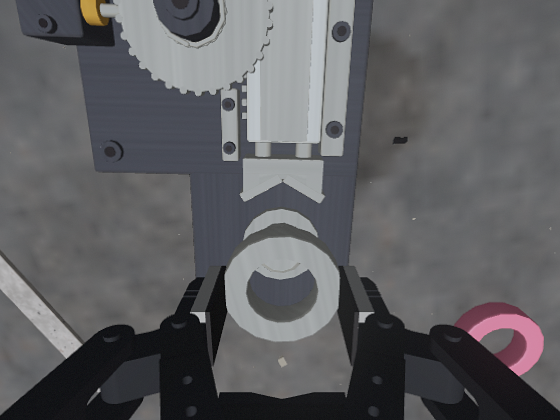

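The ring at (282,285) sits over the stud disc, whose upper arc shows at about (281,210). I'll fit that arc to check the offset before lowering.

Run:
```python
from h import *
from scipy.optimize import least_squares
f=dict(np.load("w7.npz"));g=cv2.cvtColor(f["frame"],cv2.COLOR_RGB2GRAY)
pts=[]
for u in range(250,315,3):
    col=g[192:228,u].astype(int)  # from dark plate into bright disc
    r=np.nonzero((col[1:]>130)&(col[:-1]<=130))[0]
    pts.append((u,192+r[-1]+0.5+0.5) if len(r) else (u,-1))
print(pts)
P=np.array([p for p in pts if p[1]>0],float)
Q=onplane(f,P,0.016,f["Tc"])[:,:2]
def res(c,Q): return np.hypot(*(Q-c).T)-0.0207
s=least_squares(res,[.5367,.1583],args=(Q,),loss="soft_l1",f_scale=0.0005);print("stud",s.x,np.abs(s.fun).round(4))
o,d=ray(f,[(281.7,285)],f["Tc"])
T=f["Tc"]@np.linalg.inv(f["hand_eye"]);print("ring",(T@[.00094,.00094,-.0092,1])[:3])
```

```text
[(250, np.float64(224.0)), (253, np.float64(220.0)), (256, np.float64(218.0)), (259, np.float64(216.0)), (262, np.float64(214.0)), (265, np.float64(212.0)), (268, np.float64(211.0)), (271, np.float64(211.0)), (274, np.float64(210.0)), (277, np.float64(210.0)), (280, np.float64(209.0)), (283, np.float64(209.0)), (286, np.float64(210.0)), (289, np.float64(211.0)), (292, np.float64(211.0)), (295, np.float64(212.0)), (298, np.float64(213.0)), (301, np.float64(215.0)), (304, np.float64(217.0)), (307, np.float64(219.0)), (310, np.float64(223.0)), (313, np.float64(227.0))]
stud [0.53647191 0.15887058] [0.     0.0002 0.0001 0.0002 0.     0.0002 0.0002 0.0003 0.0001 0.0003
 0.0002 0.0003 0.0001 0.0004 0.     0.     0.0002 0.     0.     0.0002
 0.0001 0.0001]
ring [0.53697581 0.15856071 0.06455458]
```

Emit:
carry_out(
  moves=[
    [[0, 0, 0, -0.01, -0.01, 0.3, -1], [0, 0, 0, 0, 0, 0.25, -1], [0, 0, 0, 0, 0, 0.15, -1], [0, 0, 0, 0, 0, 0.1, -1], [0, 0, 0, 0, 0, 0, -1], [0, 0, 0, 0, 0, 0, -1]],
  ],
)

```text
time: 6.67
tool_pos: [0.5348, 0.16, 0.022]
tool_rot: [0.0, 0.997, -0.078, -0.001]
contact_force: [0.7, -0.4, -0.2]
gripper_width: 0.566
```

```bash
python3 - <<'E'
from h import *
f=shot("w8")
E
python3 hand.py w8.npz
```

```text
t 6.6667 tcp [0.5348 0.16   0.022 ] yaw -8.94 w 0.566 F [ 0.7 -0.4 -0.2]
top face in tool: mean [ 0.001  -0.0009 -0.0092] normal [ 1.3e-03 -5.0e-04 -1.0e+00] resid 0.00057
outer ((0.0009396994719281793, 0.0008967937319539487), (0.04892865568399429, 0.0497736930847168))
hole ((0.0009454644750803709, 0.0009010003414005041), (0.029194336384534836, 0.029611315578222275))
```

View pics/w8.png

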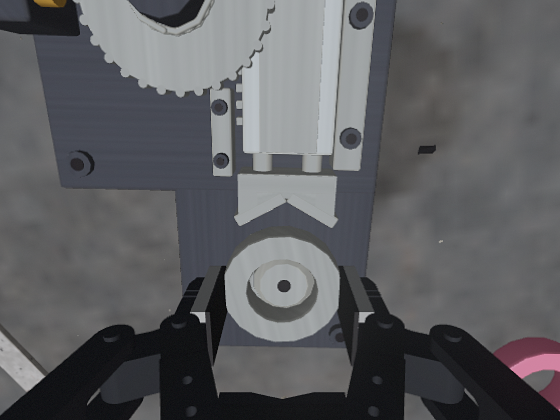

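The stud is inside the bore, with its hole at (284,286) and the ring centre at (282,285). I'll lower the last couple of millimetres until I feel the seat.

Emit:
carry_out(
  moves=[
    [[0, 0, 0, 0, 0, 0.03, -1], [0, 0, 0, 0, 0, 0.02, -1], [0, 0, 0, 0, 0, 0, -1]],
  ],
)

```text
time: 6.97
tool_pos: [0.5351, 0.1602, 0.0206]
tool_rot: [-0.0, 0.997, -0.078, 0.0]
contact_force: [0.8, 0.4, -1.4]
gripper_width: 0.569
```

Emit:
carry_out(
  moves=[
    [[0, 0, 0, 0, 0, 0.02, -1], [0, 0, 0, 0, 0, 0, -1]],
  ],
)

```text
time: 7.13
tool_pos: [0.5353, 0.1602, 0.0203]
tool_rot: [0.0, 0.997, -0.078, 0.0]
contact_force: [-0.9, -0.3, 2.1]
gripper_width: 0.569
```

Emit:
carry_out(
  moves=[
    [[0, 0, 0, 0, 0, 0.02, -1], [0, 0, 0, 0, 0, 0, -1]],
  ],
)

```text
time: 7.3
tool_pos: [0.5353, 0.1602, 0.0202]
tool_rot: [0.0, 0.997, -0.078, -0.0]
contact_force: [-4.0, -1.0, 7.6]
gripper_width: 0.569
```

The ring is seated, with 7.6 N upward on the tool. Now I'll release it and rise.

Emit:
carry_out(
  moves=[
    [[0, 0, 0, 0, 0, 0, 0.7], [0, 0, 0, 0, 0, 0, 0.7], [0, 0, 0, 0, 0, 0, 0.7], [0, 0, 0, 0, 0, 0, 0.7], [0, 0, 0, 0, 0, -0.2, 0.7], [0, 0, 0, 0, 0, -0.4, 0.7], [0, 0, 0, 0, 0, -0.7, 0.7], [0, 0, 0, 0, 0, -0.9, 0.7]],
  ],
)

```text
time: 7.97
tool_pos: [0.533, 0.1598, 0.1054]
tool_rot: [0.001, 0.997, -0.078, -0.003]
contact_force: [1.2, 0.3, 0.5]
gripper_width: 0.852
```

Emit:
carry_out(
  moves=[
    [[0, 0, 0, 0, 0, -0.9, 0.7], [0, 0, 0, 0, 0.2, -0.7, 0.7], [0, 0, 0, 0, 0.5, -0.3, 0.7], [0, 0, 0, 0, 0.5, 0, 0.7], [0, 0, 0, 0, 0, 0, 0.7], [0, 0, 0, 0, 0, 0, 0.7]],
  ],
)

```text
time: 8.47
tool_pos: [0.5278, 0.1123, 0.1835]
tool_rot: [-0.0, 0.997, -0.079, 0.0]
contact_force: [0.0, 0.8, -0.1]
gripper_width: 0.85
```

Run:
```python
from h import *
f=shot("w9")
```

```text
t 8.4667 tcp [0.5278 0.1123 0.1835] yaw -9.02 w 0.85 F [ 0.   0.8 -0.1]
```

View pics/w9.png

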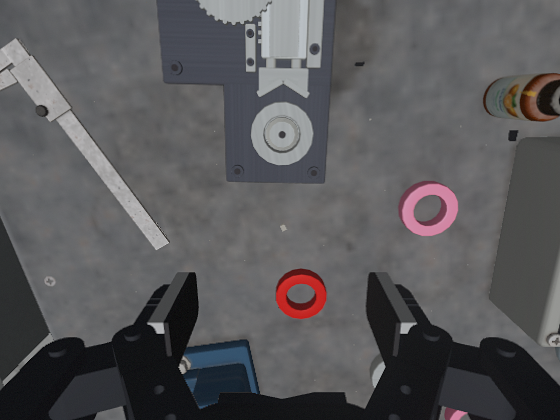

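The ring lies over the stud at (282,134). I'll check its concentricity, height and flatness, then look at the lever from above.

```bash
python3 - <<'E'
from h import *
f=dict(np.load("w9.npz"))
g=cv2.cvtColor(f["frame"],cv2.COLOR_RGB2GRAY)
m=np.zeros_like(g);cv2.circle(m,(282,134),35,1,-1);b=m&(g>135).astype(np.uint8)
cs,_=cv2.findContours(b,cv2.RETR_EXTERNAL,cv2.CHAIN_APPROX_NONE);k=max(cs,key=cv2.contourArea)
P=onplane(f,k.reshape(-1,2),.030,f["Tc"])[:,:2].astype(np.float32);print("ring",cv2.fitEllipse(P)[:2])
mm=np.zeros_like(g);cv2.circle(mm,(282,134),7,1,-1);mm&=(g<100).astype(np.uint8);M=cv2.moments(mm,True)
print("stud",onplane(f,(M["m10"]/M["m00"],M["m01"]/M["m00"]),.026,f["Tc"]))
v,u=np.nonzero(b);r=np.hypot(u-282,v-134);s=(r>20)&(r<29);u,v=u[s],v[s]
o,d=ray(f,np.c_[u,v],f["Tc"]);Q=o+d*f["z_map"][v,u][:,None];c=np.median(Q,0);Q=Q[abs(Q[:,2]-c[2])<.004];c=Q.mean(0)
print("top z",c[2],"normal",np.linalg.svd(Q-c,full_matrices=False)[2][2].round(4))
E
python3 plan.py 0.48 0.30 0.19 -9 7 1
```

```text
ring ((0.5360848307609558, 0.15912237763404846), (0.04946575686335564, 0.049545448273420334))
stud [[0.53606616 0.15865499 0.026     ]]
top z 0.029501589363066853 normal [-1.e-04 -1.e-04 -1.e+00]
from [0.5275 0.1128 0.1829] yaw -8.97
[-0.0, 0.0, 0.0, -0.27, -0.63, -0.03, 1.0]
[-0.0, 0.0, 0.0, -0.27, -0.63, -0.03, 1.0]
[-0.0, 0.0, 0.0, -0.27, -0.63, -0.03, 1.0]
[-0.0, 0.0, 0.0, -0.27, -0.63, -0.03, 1.0]
[-0.0, 0.0, 0.0, -0.27, -0.63, -0.03, 1.0]
[-0.0, 0.0, 0.0, -0.27, -0.63, -0.03, 1.0]
[-0.0, 0.0, 0.0, -0.27, -0.63, -0.03, 1.0]
```

The spacer is seated: its top is at 29.5 mm, it is flat, and it is concentric with the stud to 0.5 mm. On to the lever.

Emit:
carry_out(
  moves=[
    [[0, 0, 0, -0.27, -0.63, 0, 0.7], [0, 0, 0, -0.27, -0.63, 0, 0.7], [0, 0, 0, -0.27, -0.63, 0, 0.7], [0, 0, 0, -0.27, -0.63, 0, 0.7], [0, 0, 0, -0.27, -0.63, 0, 0.7], [0, 0, 0, -0.27, -0.63, 0, 0.7], [0, 0, 0, 0, 0, 0, 0.7], [0, 0, 0, 0, 0, 0, 0.7]],
  ],
)

```text
time: 9.18
tool_pos: [0.4862, 0.2737, 0.182]
tool_rot: [0.0, 0.997, -0.076, -0.001]
contact_force: [0.7, -1.0, -0.5]
gripper_width: 0.848
```

Run:
```python
from h import *
f=shot("w10")
print(proj(f,[[.484,.3635,.098]],f["Tc"]))
```

```text
t 9.1833 tcp [0.4862 0.2737 0.182 ] yaw -8.73 w 0.848 F [ 0.7 -1.  -0.5]
[[253.84594933  76.58475666]]
```

View pics/w10.png

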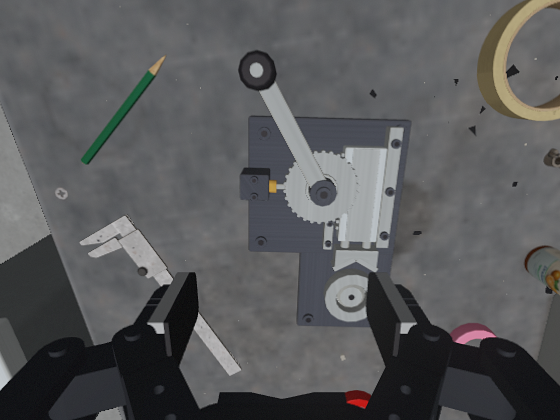

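The grip cap's white dot is at (257,70) and the hub bolt at (322,193). The ring at (351,296) is still round the stud. I'll measure these here and again from a second, lower place.

Emit:
carry_out(
  moves=[
    [[0, 0, 0, -0.1, -0.3, 0, 0.7], [0, 0, 0, -0.1, -0.5, 0.1, 0.7], [0, 0, 0, 0, -0.3, 0.1, 0.7], [0, 0, 0, 0, 0, 0, 0.7], [0, 0, 0, 0, 0, 0, 0.7]],
  ],
)

```text
time: 9.65
tool_pos: [0.486, 0.3168, 0.1742]
tool_rot: [0.001, 0.997, -0.078, -0.001]
contact_force: [0.1, -0.4, -0.7]
gripper_width: 0.85
```

Run:
```python
from h import *
f=shot("w11")
```

```text
t 9.65 tcp [0.486  0.3168 0.1742] yaw -8.9 w 0.85 F [ 0.1 -0.4 -0.7]
```

View pics/w11.png

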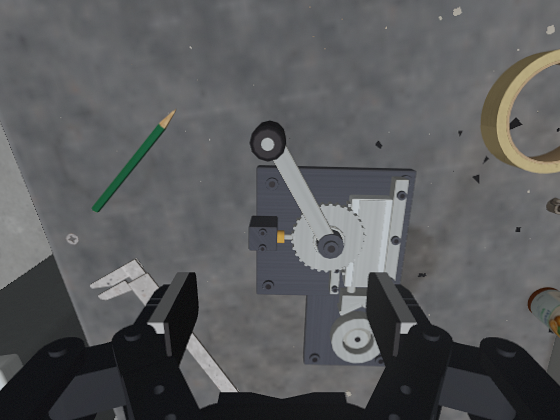

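Run:
```python
from h import *
a=dict(np.load("w10.npz"));b=dict(np.load("w11.npz"))
def dot(f,c):
    g=cv2.cvtColor(f["frame"],cv2.COLOR_RGB2GRAY);m=np.zeros_like(g);cv2.circle(m,c,10,1,-1);m&=(g>120).astype(np.uint8)
    M=cv2.moments(m,True);return M["m10"]/M["m00"],M["m01"]/M["m00"]
def hub(f,c):
    g=cv2.cvtColor(f["frame"],cv2.COLOR_RGB2GRAY);m=np.zeros_like(g);cv2.circle(m,c,15,1,-1);m&=(g<100).astype(np.uint8)
    k=max(cv2.findContours(m,cv2.RETR_EXTERNAL,cv2.CHAIN_APPROX_NONE)[0],key=cv2.contourArea)
    return cv2.minEnclosingCircle(k)[0]
d=[dot(a,(257,70)),dot(b,(267,144))];h=[hub(a,(322,192)),hub(b,(331,244))]
for n,q,zz in(("grip",d,.098),("hub",h,.054)):
    print(n,np.round(q,1).tolist(),tri([ray(a,q[0],a["Tc"]),ray(b,q[1],b["Tc"])]))
    print([onplane(f,p,zz,f["Tc"]).round(4).tolist() for f,p in((a,q[0]),(b,q[1]))])
for f,p in((a,d[0]),(b,d[1]),(a,h[0]),(b,h[1])):
    o,dd=ray(f,p,f["Tc"]);zz=np.median(f["z_map"][int(p[1])-1:int(p[1])+2,int(p[0])-1:int(p[0])+2]);print((o+dd*zz).round(4))
# plate right edge yaw (z=.012), from w11
g=b
e=onplane(b,[(414,172),(395,362)],.012,b["Tc"]);v=e[0]-e[1];print("yaw",np.rad2deg(np.arctan2(-v[0],v[1])))
```

```text
grip [[255.9, 69.7], [267.1, 143.9]] (array([0.48573271, 0.36714267, 0.09671673]), [np.float64(3.9529576602362774e-05), np.float64(3.9529576602270054e-05)])
[[[0.4858, 0.3671, 0.098]], [[0.4858, 0.3673, 0.098]]]
hub [[322.1, 191.3], [330.4, 243.7]] (array([0.51997747, 0.2731236 , 0.04858321]), [np.float64(0.0003490406227860592), np.float64(0.00034904062278594814)])
[[[0.5192, 0.2747, 0.054]], [[0.5199, 0.2756, 0.054]]]
[[0.4858 0.3671 0.097 ]]
[[0.4858 0.3673 0.0981]]
[[0.5189 0.276  0.0586]]
[[0.5196 0.2773 0.0578]]
yaw -7.940674709832673
```

Run:
```python
from h import *
b=dict(np.load("w11.npz"))
T=b["Tc"]@np.linalg.inv(b["hand_eye"]);print((np.linalg.inv(T)@[.4858,.3672,.06,1])[:3]/.04)
```

```text
[-0.19628446 -1.2471609   2.85400096]
```

Emit:
carry_out(
  moves=[
    [[0, 0, 0, -0.05, -0.35, 0.2, 0.7], [0, 0, 0, -0.05, -0.45, 0.4, 0.7], [0, 0, 0, -0.1, -0.45, 0.4, 0.7], [0, 0, 0, 0, 0, 0.2, 0.7], [0, 0, 0, 0, 0, 0, 0.7], [0, 0, 0, 0, 0, 0, 0.7]],
  ],
)

```text
time: 10.2
tool_pos: [0.4859, 0.3665, 0.1266]
tool_rot: [0.001, 0.997, -0.078, -0.0]
contact_force: [-0.3, 0.6, 0.2]
gripper_width: 0.856
```

Run:
```python
from h import *
f=shot("w12")
g=cv2.cvtColor(f["frame"],cv2.COLOR_RGB2GRAY)
p=proj(f,[[.4858,.3672,.098]],f["Tc"])[0];print(p)
m=np.zeros_like(g);cv2.circle(m,tuple(int(v) for v in p),16,1,-1);m&=(g>120).astype(np.uint8);M=cv2.moments(m,True);q=(M["m10"]/M["m00"],M["m01"]/M["m00"])
X=onplane(f,q,.098,f["Tc"])[0];T=f["Tc"]@np.linalg.inv(f["hand_eye"]);print(q,X,(np.linalg.inv(T)@np.r_[X,1])[:3])
```

```text
t 10.2 tcp [0.4859 0.3665 0.1266] yaw -8.96 w 0.856 F [-0.3  0.6  0.2]
[279.52672082 250.61958393]
(279.6848484848485, 250.1757575757576) [0.48592215 0.36743883 0.098     ] [-8.34299430e-05 -9.67388188e-04  2.85546539e-02]
```

View pics/w12.png

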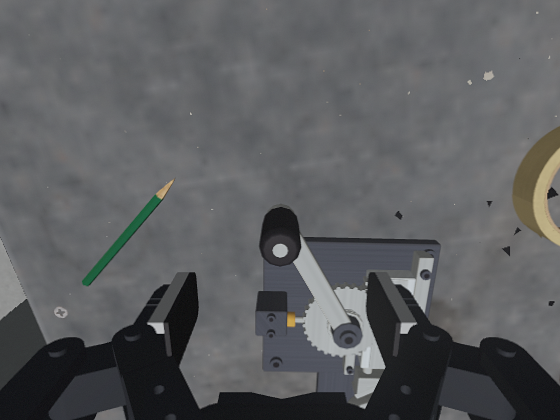

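The grip cap, dot at (280,250), is centred between the fingers to within 1 mm. I'll go down and close on it.

Emit:
carry_out(
  moves=[
    [[0, 0, 0, 0, -0.02, 0.3, 0.7], [0, 0, 0, 0, 0, 0.5, 0.7], [0, 0, 0, 0, 0, 0.4, 0.7], [0, 0, 0, 0, 0, 0.3, 0.7], [0, 0, 0, 0, 0, 0.15, 0.7], [0, 0, 0, 0, 0, 0, 0.7], [0, 0, 0, 0, 0, 0, 0.7]],
  ],
)

```text
time: 10.83
tool_pos: [0.4863, 0.3682, 0.0612]
tool_rot: [-0.0, 0.997, -0.078, 0.0]
contact_force: [-0.6, 0.1, -0.7]
gripper_width: 0.85
```

Emit:
carry_out(
  moves=[
    [[0, 0, 0, 0, 0, 0, 0], [0, 0, 0, 0, 0, 0, -0.3], [0, 0, 0, 0, 0, 0, -1], [0, 0, 0, 0, 0, 0, -1], [0, 0, 0, 0, 0, 0, -1], [0, 0, 0, 0, 0, 0, -1], [0, 0, 0, 0, 0, 0, -1], [0, 0, 0, 0, 0, 0, -1]],
  ],
)

```text
time: 11.5
tool_pos: [0.4858, 0.3687, 0.0618]
tool_rot: [-0.0, 0.997, -0.078, -0.0]
contact_force: [-3.5, -0.3, 5.5]
gripper_width: 0.249
```

Emit:
carry_out(
  moves=[
    [[0, 0, 0, 0, 0, 0, -1], [0, 0, 0, 0, 0, 0, -1], [0, 0, 0, 0, 0, 0, -1]],
  ],
)

```text
time: 11.75
tool_pos: [0.4858, 0.3687, 0.0619]
tool_rot: [-0.0, 0.997, -0.078, -0.0]
contact_force: [-4.2, -1.1, 5.2]
gripper_width: 0.251
```

Run:
```python
from h import *
f=shot("w13")
f=shot("w13")
```

```text
t 11.75 tcp [0.4858 0.3687 0.0619] yaw -8.92 w 0.251 F [-4.2 -1.1  5.2]
t 11.8 tcp [0.4858 0.3687 0.0618] yaw -8.92 w 0.25 F [-4.7  0.   6.5]
```

View pics/w13.png

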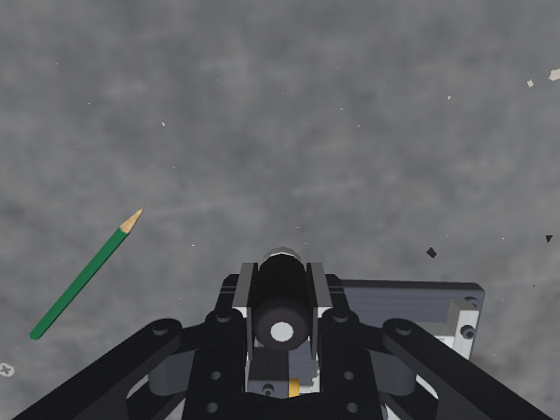

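The grip is held between the pads, cap dot at (282,332). Now I'll work out the arc.

```bash
cat > arc.py <<'E'
import numpy as np
a=np.deg2rad(110.8);A=np.array([.4858,.3687]);y=np.deg2rad(-8.95)
B=np.array([[np.cos(y),np.sin(y)],[np.sin(y),-np.cos(y)]])  # rows tool x, tool y
def P(t): return A+.1*np.array([np.cos(a-t)-np.cos(a),np.sin(a-t)-np.sin(a)])
if __name__=="__main__":
    ts=np.r_[np.arange(0,0.8401,0.07)]
    for p,q in zip(ts,ts[1:]): print(round(q,3),(B@(P(q)-P(p))/.04).round(3),P(q).round(4))
E
python3 arc.py
```

```text
0.07 [ 0.155 -0.081] [0.4924 0.371 ]
0.14 [ 0.16 -0.07] [0.4992 0.3727]
0.21 [ 0.165 -0.059] [0.5061 0.374 ]
0.28 [ 0.168 -0.047] [0.513  0.3749]
0.35 [ 0.171 -0.035] [0.52   0.3752]
0.42 [ 0.173 -0.023] [0.527  0.3751]
0.49 [ 0.175 -0.011] [0.534  0.3744]
0.56 [0.175 0.001] [0.5409 0.3733]
0.63 [0.174 0.013] [0.5477 0.3717]
0.7 [0.173 0.025] [0.5544 0.3696]
0.77 [0.171 0.037] [0.5609 0.367 ]
0.84 [0.168 0.049] [0.5672 0.3641]
```

Emit:
carry_out(
  moves=[
    [[0, 0, 0, 0.155, -0.081, 0, -1], [0, 0, 0, 0.16, -0.07, 0, -1], [0, 0, 0, 0.165, -0.059, 0, -1], [0, 0, 0, 0, 0, 0, -1], [0, 0, 0, 0, 0, 0, -1]],
  ],
)

```text
time: 12.27
tool_pos: [0.5065, 0.3736, 0.0618]
tool_rot: [0.0, 0.997, -0.078, -0.0]
contact_force: [-4.2, -3.0, 7.0]
gripper_width: 0.249
```

Emit:
carry_out(
  moves=[
    [[0, 0, 0, 0.168, -0.047, 0, -1], [0, 0, 0, 0.171, -0.035, 0, -1], [0, 0, 0, 0.173, -0.023, 0, -1], [0, 0, 0, 0, 0, 0, -1], [0, 0, 0, 0, 0, 0, -1]],
  ],
)

```text
time: 12.68
tool_pos: [0.5272, 0.374, 0.0617]
tool_rot: [0.001, 0.997, -0.078, -0.001]
contact_force: [-5.6, -2.8, 7.9]
gripper_width: 0.25
```

Emit:
carry_out(
  moves=[
    [[0, 0, 0, 0.175, 0, 0, -1], [0, 0, 0, 0.175, 0.01, 0, -1], [0, 0, 0, 0.174, 0.02, 0, -1], [0, 0, 0, 0, 0, 0, -1], [0, 0, 0, 0, 0, 0, -1]],
  ],
)

```text
time: 13.1
tool_pos: [0.5474, 0.3702, 0.0618]
tool_rot: [0.0, 0.997, -0.078, -0.001]
contact_force: [-6.1, -1.3, 7.3]
gripper_width: 0.248
```

Run:
```python
import numpy as np
from plant import state
p=np.array(state()["tool_pos"])[:2];A=np.array([.4858,.3687]);print(p)
ch=np.linalg.norm(p-A);print("theta by chord",2*np.arcsin(ch/.2))
Q=np.array([A,[.5065,.3736],[.5272,.374],p])
from scipy.optimize import least_squares
s=least_squares(lambda c:np.hypot(*(Q-c).T)-.1,[.521,.275]);c=s.x;an=np.arctan2(*(Q-c).T[::-1]);print(c,s.fun,np.rad2deg(an[0]),an[0]-an)
for t in (.70,.77,.83,.838): print(t,c+.1*np.array([np.cos(an[0]-t),np.sin(an[0]-t)]))
```

```text
[0.54735561 0.37021416]
theta by chord 0.6259093719369075
[0.51890274 0.27435091] [-1.22940006e-05  2.10428008e-05 -6.07577991e-06 -3.36045052e-06] 109.33361706008175 [0.         0.21311398 0.42050844 0.62596003]
0.7 [0.55437008 0.36784994]
0.77 [0.56082281 0.36514027]
0.83 [0.56619147 0.36246321]
0.838 [0.56689484 0.36208208]
```

The circle fits within 0.02 mm, and the lever is at 0.626 rad, the third click. Now the fourth.

Emit:
carry_out(
  moves=[
    [[0, 0, 0, 0.12, 0.02, 0, -1], [0, 0, 0, 0.125, 0.03, 0, -1], [0, 0, 0, 0.125, 0.033, 0, -1], [0, 0, 0, 0.125, 0.035, 0, -1], [0, 0, 0, 0, 0, 0, -1], [0, 0, 0, 0, 0, 0, -1]],
  ],
)

```text
time: 13.6
tool_pos: [0.5658, 0.3627, 0.0617]
tool_rot: [0.0, 0.997, -0.078, -0.001]
contact_force: [-6.0, -0.2, 6.7]
gripper_width: 0.25
```

Run:
```python
import numpy as np
from plant import state
from h import *
s=state();p=np.array(s["tool_pos"])[:2];c=np.array([.5189,.27435])
print(p,np.linalg.norm(p-c),np.deg2rad(109.33)-np.arctan2(*(p-c)[::-1]),2*np.arcsin(np.linalg.norm(p-[.4858,.3687])/.2))
shot("w14")
from plant import grab_frame
for n in("top","scene"):
    f=grab_frame(n);np.savez(n+"9.npz",**f);y,x=(140,150) if n=="top" else (145,140)
    a=cv2.resize(f["frame"][y:y+170,x:x+230],None,fx=3.4,fy=3.4,interpolation=cv2.INTER_CUBIC);cv2.imwrite(f"pics/{n}9.png",a[:,:,::-1])
```

```text
[0.56584632 0.36266351] 0.10001616267939523 0.8259689221313093 0.8260199828080435
t 13.6 tcp [0.5658 0.3627 0.0617] yaw -8.94 w 0.25 F [-6.  -0.2  6.7]
```

View pics/w14.png

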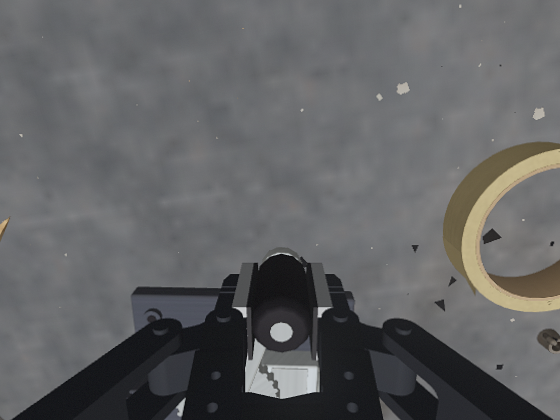

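View pics/scene9.png

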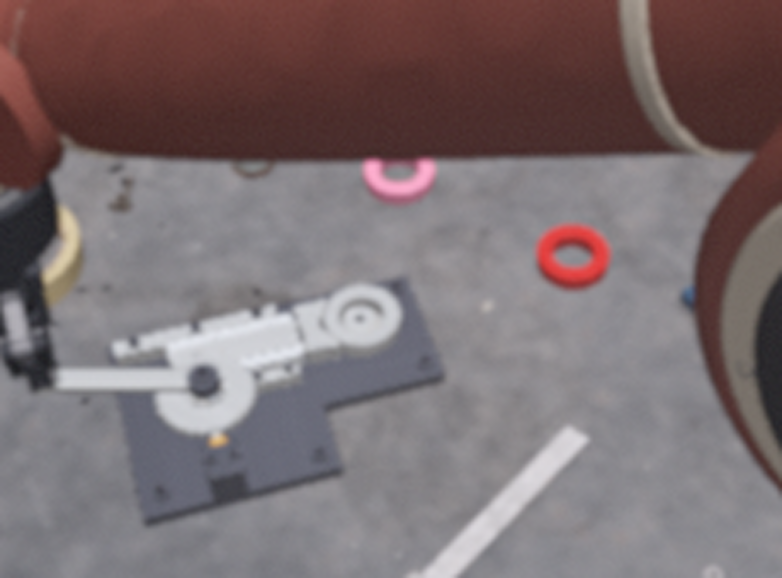

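View pics/top9.png

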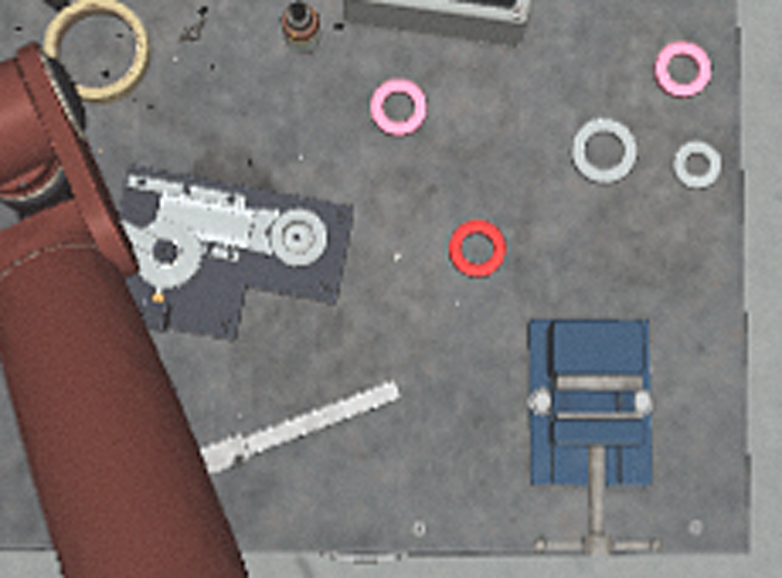

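The jaw's vee bears on the ring in both views (scene crop about (320,320), top crop about (265,235)), and the other spacers, caliper and tape are where they were. The lever is at 0.826 rad by the circle fit. I'll hold briefly, then hand in.

Emit:
carry_out(
  moves=[
    [[0, 0, 0, 0.02, 0, 0, -1], [0, 0, 0, 0, 0, 0, -1], [0, 0, 0, 0, 0, 0, -1], [0, 0, 0, 0, 0, 0, -1], [0, 0, 0, 0, 0, 0, -1], [0, 0, 0, 0, 0, 0, -1]],
  ],
)

```text
time: 14.25
tool_pos: [0.5662, 0.3625, 0.0617]
tool_rot: [0.0, 0.997, -0.078, -0.002]
contact_force: [-7.7, -1.2, 8.3]
gripper_width: 0.248
```

Run:
```python
import numpy as np
from h import *
from plant import state,ticket
p=np.array(state()["tool_pos"])[:2];th=2*np.arcsin(np.linalg.norm(p-[.4858,.3687])/.2);print(p,th)
# ring vs stud in top view after pressing, rough check
t=dict(np.load("top9.npz"));g=cv2.cvtColor(t["frame"],cv2.COLOR_RGB2GRAY)
print("top px predicted for stud",proj(t,[[.5365,.1585,.028]],t["world_from_camera"]))
if .77<th<.9: print(ticket.job_done())
```

```text
[0.56616217 0.36251035] 0.829586985507248
top px predicted for stud [[237.0845984  208.84979957]]
the job is handed in; nothing more can be done
None
```

I put the middle spacer over the stud and let it go. I then took the lever round to the fourth click and handed the job in at 14.25 s, still holding the grip. The hand-in gave no verdict.

- **Spacer:** after I let go and before I moved the lever, it lay flat, 0.5 mm off the stud's axis. Its top was at 29.5 mm, against 30 mm expected.
- **Lever:** it stood at about 0.83 rad, worked out from the hand's path. That path fits the 100 mm circle, with residuals of about 0.02 mm. The fourth click settles at 0.838 and the fifth crest is at 0.942. The wrist read about 8 N against the push and the gripper was closed on the grip.
- **Jaw and bystanders:** the last scene and top pictures show the jaw against the spacer. The large and small spacers, the tape and the visible part of the caliper looked unmoved.

**Not checked or off:**
- I could not measure the jaw's force on the spacer. After the jaw pressed, I judged the spacer only by eye from the pictures.
- The wrist camera put the stud top and seat at 24 mm and 12 mm, against 26 mm and 16 mm given. I put that down to the two views being close together; the spacer touched the seat at the expected height.
- The gripper's reading on the spacer came out near 48 mm instead of 52 mm.
- About 8 N also pushed up on the tool while it held the grip.

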